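# Clamp the newly glued sanding board in the screw press

### The job

Two small green screw presses stand on the table. In the one that holds the white-faced sanding board, which has just been glued, wind the red crank handle clockwise until the pad just touches the board, then give it half a turn more and let go. Do not overtighten it, and leave the other press, with the dark red block, alone.

Things in the scene. Friction and masses are not known exactly. Their poses are not given: they have to be found in the camera images.
- press_1_grip (a point): centre of the upright red handle of the press that holds the white board: a cylinder 22 mm across, 46 mm tall, at about z = 0.181, on a steel crank arm whose top lies 25 mm below this point. It goes round a 65 mm radius circle at constant height and spins freely about its own upright axis, so a gripper holding it from above need not change its yaw.
- press_1_axis (a point): point on the upright screw axis of the press that holds the white board, at the height of the handle's centre (nothing of crank hub or press stands higher than 19 mm below it). x: level, from the screw towards the column at the press's back; y to the left of that, z up. The press is fixed to the table; bed, board and pad lie below this point.
- press_1_crank (a joint): crank angle, rad, clockwise from above, 0 to 11.5; starts between 2.2 and 4.4. At 0 the arm points along -x of press_1_axis (press's front) with the pad's underside 36 mm above the bed. Each turn lowers the pad 16 mm: it just touches the 20 mm board at 6.28, arm to the front again; half a turn more puts the arm over the column. Takes 2 to 3 N at the handle; stays where left.
- press_1_pad (a joint): how far the spring above the pad of that press is squeezed, m: 0 while the pad hangs free, then 16 mm for each full turn after the pad has met the board (spring 1.5 N/mm), so 0.008 after half a turn.
- white_board: loose sanding board of two slats with a white top face, 237 x 65 x 20 mm, lying on the bed of its press under the pad and sticking out of it left and right. Origin: centre of its underside; x along its length, z up.
- press_2_grip (a point): centre of the same red handle of the other, identical press, which holds a long dark red wooden block (245 x 66 x 31 mm); to be left alone.
There are look-alikes about, which are no part of the job. What is shaped like the part that bears press_1_grip but orange is not meant.

How it is judged (in metres and radians):
On the way:
1. the pad has come down on the white board (value of joint press_1_pad above 0.0012 m), for 0.05 s.
At the end, for the whole second after the job is handed in: The pad of the press with the white board is half a turn past contact, within an eighth of a turn (spring squeezed 6 to 10 mm); its crank is at rest, the white board within 15 mm of where it lay, and the other press's handle within 20 mm of where it stood (value of joint press_1_pad between 0.006 and 0.01 m and distance of white_board from where it was at the start of the episode below 0.015 m and velocity of joint press_1_crank between -0.1 and 0.1 rad/s and distance of press_2_grip from where it was at the start of the episode below 0.02 m); the robot touches nothing.
It fails at once if the press was overtightened, more than three quarters of a turn past contact (value of joint press_1_pad above 0.012 m).
It fails at once if the white board was shifted by more than 20 mm (distance of white_board from where it was at the start of the episode above 0.02 m).
It fails at once if the other press was turned (distance of press_2_grip from where it was at the start of the episode above 0.02 m).
It also fails if it takes over 48 s, if anything falls off the work surface, if the arm or the gripper's body presses on something with over 40 N, if the wrist force passes 120 N, or if a joint passes its speed limit or range.

### The arm

A 6-joint arm with a two-finger parallel gripper is mounted at the origin on a cart in front of the work surface, level with it; the furniture and walls round the work are solid. World frame = base frame: x ahead of the robot, y to its left, z up, the work surface at z = 0. Lengths are in m, angles in degrees, forces in N, time in s.
With the tool pointing down it reaches from about 0.225 to 0.725 m from the base axis. Payload 3.1 kg.
Tool frame: the origin (TCP) lies on the centre line of the jaws, within the pads' length; the fingertips stand 11 mm ahead of it and the grasp point (between the pads) lies 8 mm behind it; z points along the fingers, y is the line along which they close (so a half turn about z gives the same grasp; the last joint's range is limited). The gripper opens to 85 mm and grips with 20 to 120 N. Pads are 22 mm wide; open, the fingers measure 114 mm over their backs; the gripper's body (76 mm by 85 mm) begins 54 mm behind the grasp point. The pads swing forward as they close: fully open they stand 13 mm farther back than shut.
Start: joints at [-71.551, 2.75, 5.684, 92.934, 0, 82.678], TCP at [0.228, -0.473, 0.242] pointing down, gripper open.
Joint ranges: [-166.93, 166.93], [-56.73, 111.36], [-69.38, 81.34], [-121.58, 131.49], [-85.45, 84.26], [-180, 180]. Speed limits (degrees/s): [159.86, 159.86, 180, 180, 180, 180].

### API

Orientations are given as a 3x3 rotation matrix whose columns are the frame's x, y, z axes.
In Python, from cell import manip gives the robot as it stands.
- The arm moves only by the tool drive_tool, never from a script. Its argument "series" is one flat list of numbers, 7 for each row, row after row: the shift along the tool's x, y, z in mm, then the turn, a rotation vector about the tool's x, y, z in rad, then the opening in per cent of the stroke, from 0 (shut) to 100 (fully open). In form: [tx, ty, tz, wx, wy, wz, claw, tx, ty, tz, wx, wy, wz, claw, ...]. A call has 1 to 10 rows; each row is the pose to reach, as a shift and turn from the pose commanded when the call began, along the tool's axes at that moment; what a row does not reach only later rows make up. A row lasts 1/10 s, in which the tool goes at most 50 mm and 8.59 degrees, less where a joint would pass 70% of its speed; a pose out of reach is approached as far as the arm can. A call with a gripper value outside its range is refused whole. The fingers move at their own pace and stop on an object; "grip_force" is the grip in N (left out, the last holds). Time passes only in rows, so rows that repeat a pose let the fingers close. It gives the time, the measured TCP pose, the force, the opening and the grip force at its end, in the units of the state.
- manip.state(): the state, without advancing time (a new reading comes with each control period).
- manip.get_image(name): name is "side" or "top" or "wrist"; returns the picture (420x560x3 uint8, red, green, blue); there is no depth.
- manip.get_calibration(name): a dict with "fx", "fy", "cx", "cy" (pixels), "R" (3x3) and "t" (3): a world point X has camera coordinates R X + t; the wrist camera has in their place "mount" (4x4, takes a point from camera to tool coordinates, whose origin is the TCP and whose axes are the flange's). Camera axes: x right, y down, z forward; pixel columns grow to the right and rows downward; lengths in m; the calibration is good to about 2 mm. A picture is of the moment at which its call begins: read the wrist's pose just before it. get_calibration takes no time and is no camera call.
- manip.job_done(): hands the job in; it is judged then, once.
Trained networks look in the newest picture that a camera, given by its name, has taken for a name from the list of things; names that differ only in an ending like _2 or _b are one class to them, and where a whole thing is asked for, a point or a joint stands for the part that bears it (a point fixed in the world has none). Each returns a list of dicts, best first, with "score" (0 to 1); they miss things now and then, are a little off and sometimes report something else, mostly with a low value. They report only what shows in the picture. A call takes as long as a camera call. They do not tell look-alikes from the thing itself.
- manip.look_for(query, camera): "xy" ([column, row] in pixels, amid what is visible of it).
- manip.outline_of(query, camera): "mask" (420x560 bool, what is visible of it) and "xy" ([column, row] in pixels, amid what is visible of it).
The state is a dict: "clock": time; "qpos": joint angles; "joint_velocities": joint speeds; "joint_efforts": joint torques, N m; "ee_pos": TCP position; "tcp_rot": TCP orientation; "ft_force": force on the tool from outside, world axes, zero at the start; "torque": the same for the moment, N m; "opening": finger opening in m; "grasp_force": force on a finger pad.
Only numpy, scipy, OpenCV 4.12 (cv2) and the standard library are available. Lean on these libraries where they do the work, as an engineer would, in place of code of your own. Each camera call takes 0.05 s, during which the arm holds its last target. There are 200 camera calls.

## Working session

There is one attempt and no reset: what is moved stays moved. The work goes in short steps, Python scripts to look and compute and a tool call to move; the robot and the scene stay as the last step left them, time stands still between calls to the robot, and variables do not carry over. Pictures are saved under pics/ and viewed, at most 10 in all, crops included, and the job is handed in when it is done.

Besides the shell and the picture viewer there is one more tool, called after "Request:" in YAML: its name, and indented under it one key for each argument. drive_tool: Moves the arm, as the interface text tells. Its arguments: {"type":"object","properties":{"series":{"type":"array","items":{"type":"number"}},"grip_force":{"type":"number"}},"required":["series"]}

```bash
mkdir -p pics; cat > h.py <<'E'
import numpy as np, cv2
from cell import manip
def ray(cam,uv,st=None):
    c=manip.get_calibration(cam)
    d=np.array([(uv[0]-c['cx'])/c['fx'],(uv[1]-c['cy'])/c['fy'],1.])
    if 'R' in c:
        R=np.array(c['R']);t=np.array(c['t']); return -R.T@t, R.T@d
    M=np.array(c['mount']);st=st or manip.state();T=np.array(st['tcp_rot']);p=np.array(st['ee_pos'])
    return p+T@M[:3,3], T@M[:3,:3]@d
def atz(cam,uv,z,st=None):
    o,d=ray(cam,uv,st); return o+d*(z-o[2])/d[2]
def save(n,im): cv2.imwrite('pics/'+n,cv2.cvtColor(im,cv2.COLOR_RGB2BGR))
E
python3 - <<'E'
from h import *
s=manip.state();print(s['clock'],s['ee_pos'],s['tcp_rot'],s['ft_force'],s['opening'])
ims=[]
for c in('top','side'):
    im=manip.get_image(c);ims.append(im)
    for q in('press_1_grip','white_board'):
        for r in manip.look_for(q,c): print(c,q,r['score'],np.round(r['xy']),np.round(atz(c,r['xy'],.181 if 'grip' in q else .06),3))
save('a.png',cv2.resize(np.hstack(ims),(800,300)));save('top.png',ims[0]);save('side.png',ims[1])
E
```

```text
0.0 [ 0.22804901 -0.47221306  0.24111543] [[ 9.00536193e-01  4.34780401e-01 -7.53725499e-04]
 [ 4.34780951e-01 -9.00533429e-01  2.25111676e-03]
 [ 2.99986440e-04 -2.35491761e-03 -9.99997182e-01]] [-0.47797141 -0.16247897 -0.29753125] 0.08550817685730612
top press_1_grip 0.64 [257. 190.] [0.568 0.142 0.181]
top white_board 0.91 [255. 221.] [0.519 0.169 0.06 ]
side press_1_grip 0.64 [270. 305.] [0.347 0.433 0.181]
side white_board 0.93 [251. 262.] [0.513 0.239 0.06 ]
```

View pics/top.png

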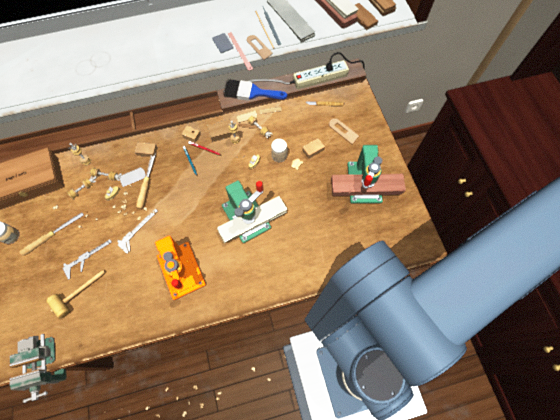

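View pics/side.png

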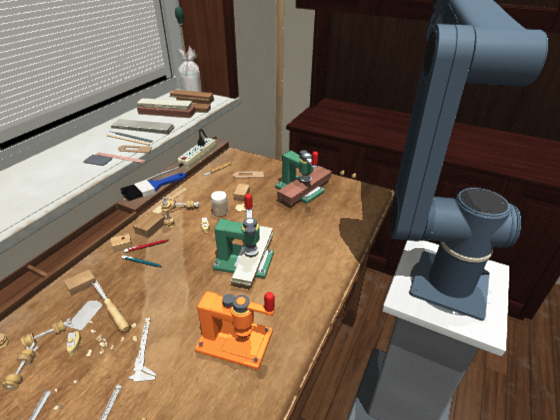

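Top view: the orange press at (172,270) is a look-alike. The green press at (245,208) holds the white board, with its red handle at about (260,186). The green press at (368,178) holds the dark red block. The side view agrees: white-board handle (249,203), other handle (315,158), orange press (240,325). The target is the middle green press. I'll check it in a crop and triangulate.

```bash
python3 - <<'E'
from h import *
def rd(f,x0,x1,y0,y1):
    im=cv2.cvtColor(cv2.imread(f),cv2.COLOR_BGR2RGB).astype(int);m=np.zeros(im.shape[:2],bool)
    m[y0:y1,x0:x1]=((im[...,0]>120)&(im[...,1]<60)&(im[...,2]<70))[y0:y1,x0:x1]
    v,u=np.nonzero(m);return u.mean(),v.mean(),len(u),(u.min(),u.max(),v.min(),v.max())
a=rd('pics/top.png',245,275,172,200);b=rd('pics/side.png',238,262,185,222)
print(a,b)
oa,da=ray('top',a[:2]);ob,db=ray('side',b[:2])
k=np.linalg.lstsq(np.c_[da,-db],ob-oa,rcond=None)[0]
print(oa+k[0]*da,ob+k[1]*db, atz('top',a[:2],.185),atz('side',b[:2],.181))
t=cv2.cvtColor(cv2.imread('pics/top.png'),cv2.COLOR_BGR2RGB)[165:255,205:300];s=cv2.cvtColor(cv2.imread('pics/side.png'),cv2.COLOR_BGR2RGB)[190:290,205:285]
save('crop.png',np.hstack([cv2.resize(t,(440,416),interpolation=2),cv2.resize(s,(333,416),interpolation=2)]))
E
```

```text
(np.float64(259.125), np.float64(186.1875), 48, (np.int64(256), np.int64(262), np.int64(182), np.int64(191))) (np.float64(248.34177215189874), np.float64(201.45569620253164), 79, (np.int64(245), np.int64(251), np.int64(194), np.int64(208)))
[0.57872562 0.13317404 0.17900947] [0.57826208 0.13306752 0.17878667] [0.57575515 0.13357002 0.185     ] [0.57659843 0.13567729 0.181     ]
```

View pics/crop.png

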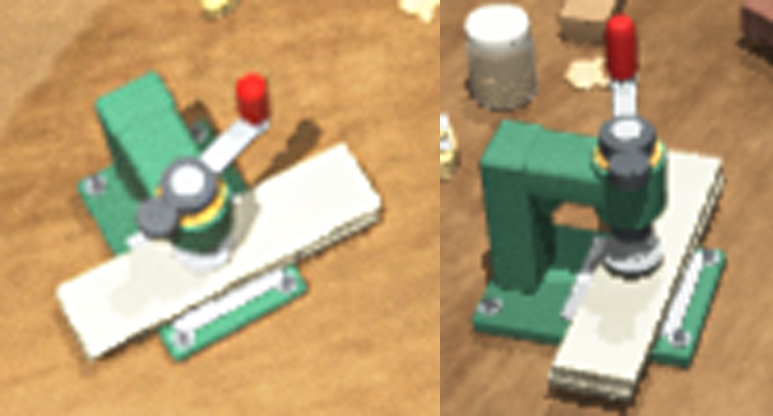

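```bash
python3 - <<'E'
from h import *
T=lambda u,v:(u/4.63+205,v/4.62+165)
S=lambda u,v:((u-440)/4.16+205,v/4.16+190)
print('hub',atz('top',T(190,182),.162),atz('side',S(628,130),.162))
A=atz('top',T(172,357),.01);B=atz('top',T(305,288),.01);d=B-A;print('front edge',A,B,np.degrees(np.arctan2(d[1],d[0])))
d=atz('top',T(350,145),.04)-atz('top',T(58,290),.04);print('board',np.degrees(np.arctan2(d[1],d[0])),np.linalg.norm(d))
d=atz('top',T(100,100),.13)-atz('top',T(155,72),.13);print('col top',np.degrees(np.arctan2(d[1],d[0])))
E
```

```text
hub [0.5387182  0.18503111 0.162     ] [0.53850563 0.19104464 0.162     ]
front edge [0.47760649 0.22703539 0.01      ] [0.50281217 0.12196243 0.01      ] -76.51036515253065
board -76.93099844787004 0.2352836432034293
col top 104.65425008550771
```

White-board press confirmed: the crop shows the white board under the pad, and the handle's radius measures 65 mm (matches). The axis is near (0.539, 0.187), the handle at (0.577, 0.134), and the front faces 193°, so the crank angle is about 4.3 rad, which is within the stated range. I'll move above the handle, turning the wrist to stay clear of the joint 6 limit.

Request:
drive_tool:
  series: [0,0,-50,0,0,0,100,578,-394,-50,0,0,-1.35,100,578,-394,-50,0,0,-1.35,100,578,-394,-50,0,0,-1.35,100,578,-394,-50,0,0,-1.35,100,578,-394,-50,0,0,-1.35,100,578,-394,-50,0,0,-1.35,100,578,-394,-50,0,0,-1.35,100,578,-394,-50,0,0,-1.35,100,578,-394,-50,0,0,-1.35,100]
  grip_force: 60

```text
clock: 1.3
ee_pos: [0.4536, -0.0809, 0.2925]
tcp_rot: [[-0.233, 0.972, 0.001], [0.972, 0.233, -0.0], [-0.001, 0.001, -1.0]]
ft_force: [0.9, -0.7, 0.5]
opening: 0.0854
grasp_force: 0.0
```

```bash
cat > st.py <<'E'
from h import *
s=manip.state();print(s['clock'],np.round(s['ee_pos'],4),np.round(s['qpos'],1),np.round(s['ft_force'],1),s['opening'],s['grasp_force']);print(np.round(s['tcp_rot'],4))
E
cat > tgt.py <<'E'
from h import *
import sys
s=manip.state();R=np.array(s['tcp_rot']);print(np.round(1000*R.T@(np.array([float(x) for x in sys.argv[1:4]])-s['ee_pos']),1))
E
python3 st.py; python3 tgt.py .577 .134 .27
```

```text
1.3 [ 0.4536 -0.0809  0.2925] [-18.5  -5.8   3.1  98.8  -0.   58.1] [ 0.9 -0.7  0.5] 0.08537731727997146 0.0
[[-2.331e-01  9.725e-01  9.000e-04]
 [ 9.725e-01  2.331e-01 -5.000e-04]
 [-7.000e-04  8.000e-04 -1.000e+00]]
[180.2 170.1  22.5]
```

Request:
drive_tool:
  series: [175,150,10,0,0,0,100,175,150,10,0,0,0,100,175,150,10,0,0,0,100,175,150,10,0,0,0,100,175,150,10,0,0,0,100,175,150,10,0,0,0,100,175,150,10,0,0,0,100,175,150,10,0,0,0,100]

```text
clock: 2.1
ee_pos: [0.5589, 0.1207, 0.2826]
tcp_rot: [[-0.226, 0.974, -0.0], [0.974, 0.226, -0.0], [-0.0, -0.0, -1.0]]
ft_force: [0.4, 0.5, 0.6]
opening: 0.085
grasp_force: 0.0
```

```bash
python3 - <<'E'
from h import *
exec(open('st.py').read())
im=manip.get_image('wrist');save('w.png',im)
for r in manip.look_for('press_1_grip','wrist'): print(r['score'],r['xy'],atz('wrist',r['xy'],.19,s))
i=im.astype(int);m=(i[...,0]>120)&(i[...,1]<60)&(i[...,2]<70);n,l,S,C=cv2.connectedComponentsWithStats(m.astype('uint8'))
for k in range(1,n):
    if S[k,4]>100: print(S[k],C[k],atz('wrist',C[k],.19,s))
E
python3 tgt.py .577 .134 .27
```

```text
2.1 [0.5589 0.1207 0.2826] [ 5.5 10.8 19.1 98.3 -0.  82.4] [0.4 0.5 0.6] 0.08498152443872523 0.0
[[-2.261e-01  9.741e-01 -1.000e-04]
 [ 9.741e-01  2.261e-01 -5.000e-04]
 [-5.000e-04 -2.000e-04 -1.000e+00]]
0.89 [303.9, 204.2] [0.57619082 0.13377948 0.19      ]
[498 100  62  44 312] [531.27564103 120.60576923] [0.7193242  0.23066737 0.19      ]
[296 197  25  25 468] [307.89957265 209.13675214] [0.58020845 0.13062628 0.19      ]
[ 9.2 20.6 12.9]
```

View pics/w.png

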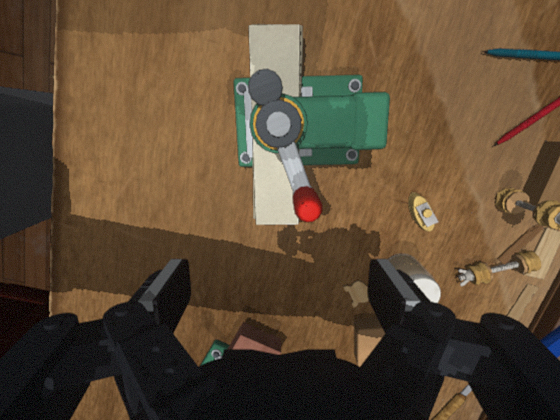

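The wrist view shows the red handle top at (308,205), the hub at (278,124), the column to the right and the board under the pad.

```bash
python3 - <<'E'
from h import *
h=atz('wrist',(278,124),.162);g=atz('wrist',(308,205),.202);d=g-h
print(h,g,np.hypot(*d[:2]),np.degrees(np.arctan2(d[1],d[0])))
c=atz('wrist',(388,120),.13);c2=atz('wrist',(300,123),.13);e=c-c2;print('colaxis',np.degrees(np.arctan2(e[1],e[0])))
A=atz('wrist',(238,164),.01);B=atz('wrist',(362,163),.01);e=B-A;print(np.degrees(np.arctan2(e[1],e[0])))
E
python3 tgt.py .578 .133 .178
```

```text
[0.54341064 0.18686276 0.162     ] [0.57772483 0.13637716 0.202     ] 0.06104309995311667 -55.79673312636955
colaxis 14.87304803315454
13.454234462012913
[  8.1  21.3 104.9]
```

Request:
drive_tool:
  series: [8,21,40,0,0,0,100,8,21,40,0,0,0,100,8,21,40,0,0,0,100,8,21,40,0,0,0,100]

```text
clock: 2.6
ee_pos: [0.5778, 0.1334, 0.2438]
tcp_rot: [[-0.226, 0.974, 0.001], [0.974, 0.226, -0.0], [-0.0, 0.001, -1.0]]
ft_force: [0.4, -0.1, 0.6]
opening: 0.0851
grasp_force: 0.0
```

```bash
python3 - <<'E'
from h import *
exec(open('st.py').read())
im=manip.get_image('wrist')
i=im.astype(int);m=(i[...,0]>120)&(i[...,1]<60)&(i[...,2]<70);n,l,S,C=cv2.connectedComponentsWithStats(m.astype('uint8'))
for k in range(1,n):
    if S[k,4]>100: print(S[k],C[k],atz('wrist',C[k],.195,s))
E
python3 tgt.py .578 .134 .178
```

```text
2.6 [0.5778 0.1334 0.2438] [ 6.5 13.1 17.3 94.1 -0.  83.5] [ 0.4 -0.1  0.6] 0.08512568291528612 0.0
[[-2.260e-01  9.741e-01  1.400e-03]
 [ 9.741e-01  2.260e-01 -1.000e-04]
 [-4.000e-04  1.300e-03 -1.000e+00]]
[501 110  59  43 310] [532.45483871 131.12258065] [0.70757186 0.23006272 0.195     ]
[265 224  29  30 643] [279.06842924 239.15863142] [0.57897715 0.13100798 0.195     ]
[ 0.5 -0.2 66.3]
```

Request:
drive_tool:
  series: [-1,0,40,0,0,0,100,-1,0,66,0,0,0,100,-1,0,66,0,0,0,100,-1,0,66,0,0,0,0,-1,0,66,0,0,0,0,-1,0,66,0,0,0,0,-1,0,66,0,0,0,0,-1,0,66,0,0,0,0,-1,0,66,0,0,0,0]
  grip_force: 50

```text
clock: 3.55
ee_pos: [0.5789, 0.1334, 0.1781]
tcp_rot: [[-0.227, 0.974, 0.003], [0.974, 0.227, 0.0], [-0.0, 0.003, -1.0]]
ft_force: [-0.3, -0.4, 5.6]
opening: 0.0208
grasp_force: 49.2
```

```bash
python3 st.py
```

```text
3.55 [0.5789 0.1334 0.1781] [ 6.5 12.6  9.2 86.5  0.  83.4] [-0.3 -0.4  5.6] 0.020756286726700986 49.18986392207444
[[-2.271e-01  9.739e-01  2.800e-03]
 [ 9.739e-01  2.271e-01  4.000e-04]
 [-3.000e-04  2.800e-03 -1.000e+00]]
```

```bash
cat > arc.py <<'E'
from h import *
import sys
cx,cy,r,step,n=map(float,sys.argv[1:6]); s=manip.state();R=np.array(s['tcp_rot']);p=np.array(s['ee_pos'])
f0=np.arctan2(p[1]-cy,p[0]-cx);print('phi0',np.degrees(f0),'r',np.hypot(p[1]-cy,p[0]-cx),p,np.round(s['ft_force'],1))
for k in range(1,int(n)+1):
    f=f0-np.radians(step)*k; q=np.array([cx+r*np.cos(f),cy+r*np.sin(f),.178]); print(k,round(np.degrees(f)),np.round(1000*R.T@(q-p),0)[:2])
E
python3 arc.py .540 .187 .065 8 10
```

```text
phi0 -54.05861341078745 r 0.06625691005359155 [0.57888998 0.13335722 0.1780781 ] [-0.3 -0.4  5.6]
1 -62 [-2. -9.]
2 -70 [ -3. -18.]
3 -78 [ -4. -27.]
4 -86 [ -3. -36.]
5 -94 [ -1. -45.]
6 -102 [  2. -53.]
7 -110 [  7. -61.]
8 -118 [ 12. -68.]
9 -126 [ 19. -75.]
10 -134 [ 26. -80.]
```

Request:
drive_tool:
  series: [-2,-9,0,0,0,0,0,-3,-18,0,0,0,0,0,-4,-27,0,0,0,0,0,-3,-36,0,0,0,0,0,-1,-45,0,0,0,0,0,-1,-45,0,0,0,0,0,-1,-45,0,0,0,0,0]

```text
clock: 4.25
ee_pos: [0.5342, 0.1229, 0.178]
tcp_rot: [[-0.228, 0.974, 0.001], [0.974, 0.228, 0.002], [0.002, 0.002, -1.0]]
ft_force: [-1.9, 2.7, 8.1]
opening: 0.0203
grasp_force: 49.7
```

```bash
python3 arc.py .540 .187 .065 10 10; python3 st.py
```

```text
phi0 -95.14544782194709 r 0.06434096046056771 [0.53422962 0.12291832 0.178015  ] [-1.9  2.7  8.1]
1 -105 [  4. -11.]
2 -115 [ 10. -20.]
3 -125 [ 18. -28.]
4 -135 [ 27. -35.]
5 -145 [ 37. -40.]
6 -155 [ 48. -43.]
7 -165 [ 59. -45.]
8 -175 [ 70. -44.]
9 -185 [ 81. -42.]
10 -195 [ 92. -37.]
4.25 [0.5342 0.1229 0.178 ] [ 5.9  5.8  1.6 85.7  0.1 82.7] [-1.9  2.7  8.1] 0.020252290994582346 49.71197457052767
[[-0.2277  0.9737  0.0014]
 [ 0.9737  0.2276  0.0022]
 [ 0.0018  0.0018 -1.    ]]
```

Request:
drive_tool:
  series: [4,-11,0,0,0,0,0,10,-20,0,0,0,0,0,18,-28,0,0,0,0,0,27,-35,0,0,0,0,0,37,-40,0,0,0,0,0,48,-43,0,0,0,0,0,59,-45,0,0,0,0,0,70,-44,0,0,0,0,0,70,-44,0,0,0,0,0,70,-44,0,0,0,0,0]

```text
clock: 5.25
ee_pos: [0.4779, 0.1813, 0.178]
tcp_rot: [[-0.228, 0.974, 0.006], [0.974, 0.228, 0.002], [0.001, 0.006, -1.0]]
ft_force: [4.7, 1.5, 5.1]
opening: 0.0205
grasp_force: 49.7
```

```bash
python3 arc.py .540 .187 .065 10 10; python3 st.py
```

```text
phi0 -174.77806983838295 r 0.06231521753162668 [0.47794341 0.18132846 0.1780478 ] [4.7 1.5 5.1]
1 -185 [11. -0.]
2 -195 [22.  4.]
3 -205 [31. 10.]
4 -215 [40. 18.]
5 -225 [46. 27.]
6 -235 [52. 37.]
7 -245 [55. 48.]
8 -255 [56. 59.]
9 -265 [56. 71.]
10 -275 [53. 82.]
5.25 [0.4779 0.1813 0.178 ] [13.2 -0.  -4.4 85.2  0.  90.1] [4.7 1.5 5.1] 0.020524252844299182 49.67229369096458
[[-2.277e-01  9.737e-01  6.100e-03]
 [ 9.737e-01  2.277e-01  2.100e-03]
 [ 6.000e-04  6.400e-03 -1.000e+00]]
```

```bash
python3 arc.py .542 .187 .065 10 10
```

```text
phi0 -174.94025114604375 r 0.06430717442658178 [0.47794341 0.18132846 0.1780478 ] [4.7 1.5 5.1]
1 -185 [11.  2.]
2 -195 [22.  6.]
3 -205 [31. 13.]
4 -215 [39. 20.]
5 -225 [46. 29.]
6 -235 [51. 39.]
7 -245 [55. 50.]
8 -255 [56. 62.]
9 -265 [55. 73.]
10 -275 [53. 84.]
```

Request:
drive_tool:
  series: [11,4,0,0,0,0,0,22,8,0,0,0,0,0,31,14,0,0,0,0,0,39,22,0,0,0,0,0,46,31,0,0,0,0,0,51,41,0,0,0,0,0,55,52,0,0,0,0,0,56,64,0,0,0,0,0,56,64,0,0,0,0,0,56,64,0,0,0,0,0]

```text
clock: 6.25
ee_pos: [0.5266, 0.2503, 0.1781]
tcp_rot: [[-0.227, 0.974, 0.003], [0.974, 0.227, 0.002], [0.001, 0.004, -1.0]]
ft_force: [0.9, 1.7, 7.1]
opening: 0.0206
grasp_force: 49.8
```

```bash
python3 arc.py .542 .187 .065 10 10;python3 st.py
```

```text
phi0 103.68663794189709 r 0.06516484710468537 [0.52658124 0.25031445 0.17807836] [0.9 1.7 7.1]
1 94 [-1. 11.]
2 84 [-4. 22.]
3 74 [-9. 33.]
4 64 [-15.  42.]
5 54 [-23.  50.]
6 44 [-32.  57.]
7 34 [-42.  61.]
8 24 [-53.  65.]
9 14 [-65.  66.]
10 4 [-76.  65.]
6.25 [0.5266 0.2503 0.1781] [18.8 10.9  7.2 86.1  0.1 95.7] [0.9 1.7 7.1] 0.020599613583955928 49.81366865336895
[[-0.2273  0.9738  0.0033]
 [ 0.9738  0.2273  0.0022]
 [ 0.0013  0.0037 -1.    ]]
```

Request:
drive_tool:
  series: [-1,11,0,0,0,0,0,-4,22,0,0,0,0,0,-9,33,0,0,0,0,0,-15,42,0,0,0,0,0,-23,50,0,0,0,0,0,-32,57,0,0,0,0,0,-42,61,0,0,0,0,0,-53,65,0,0,0,0,0,-65,66,0,0,0,0,0,-65,66,0,0,0,0,0]

```text
clock: 7.25
ee_pos: [0.6065, 0.2001, 0.1781]
tcp_rot: [[-0.226, 0.974, 0.005], [0.974, 0.226, -0.0], [-0.001, 0.005, -1.0]]
ft_force: [3.1, 0.1, 6.0]
opening: 0.0206
grasp_force: 49.9
```

```bash
python3 arc.py .542 .187 .065 10 1;python3 st.py
```

```text
phi0 11.441677284139429 r 0.06578884507550235 [0.60648143 0.20005056 0.1780864 ] [3.1 0.1 6. ]
1 1 [-11.  -2.]
7.25 [0.6065 0.2001 0.1781] [12.3 19.4 17.4 87.8 -0.1 89.2] [3.1 0.1 6. ] 0.020552103703713288 49.871148532256484
[[-2.256e-01  9.742e-01  4.900e-03]
 [ 9.742e-01  2.256e-01 -1.000e-04]
 [-1.200e-03  4.800e-03 -1.000e+00]]
```

Request:
drive_tool:
  series: [0,0,0,0,0,0,100,0,0,0,0,0,0,100,0,0,0,0,0,0,100,0,0,0,0,0,0,100,0,0,0,0,0,0,100,0,0,-30,0,0,0,100,0,0,-60,0,0,0,100,-40,0,-100,0,0,0,100,-80,0,-100,0,0,0,100,-80,0,-100,0,0,0,100]

```text
clock: 8.25
ee_pos: [0.6247, 0.1183, 0.2788]
tcp_rot: [[-0.222, 0.975, 0.005], [0.975, 0.222, -0.002], [-0.004, 0.004, -1.0]]
ft_force: [0.5, -0.1, 0.1]
opening: 0.0852
grasp_force: 0.0
```

```bash
python3 - <<'E'
from h import *
exec(open('st.py').read())
w=manip.get_image('wrist');d=manip.get_image('side')
save('end.png',np.hstack([cv2.resize(w,(400,300)),cv2.resize(d[140:290,180:380],(400,300))]))
i=w.astype(int);m=(i[...,0]>120)&(i[...,1]<60)&(i[...,2]<70);n,l,S,C=cv2.connectedComponentsWithStats(m.astype('uint8'))
for k in range(1,n):
    if S[k,4]>100: print(S[k],C[k],atz('wrist',C[k],.195,s))
E
```

```text
8.25 [0.6247 0.1183 0.2788] [ 4.8 20.8 30.8 99.7 -0.2 82. ] [ 0.5 -0.1  0.1] 0.08524336495387731 0.0
[[-0.2216  0.9751  0.0051]
 [ 0.9751  0.2216 -0.0025]
 [-0.0035  0.0045 -1.    ]]
[452  66  86  63 412] [492.02427184  99.40291262] [0.74737031 0.23266753 0.195     ]
[266  85  26  28 561] [278.26203209  98.37254902] [0.60621462 0.20127544 0.195     ]
```

View pics/end.png

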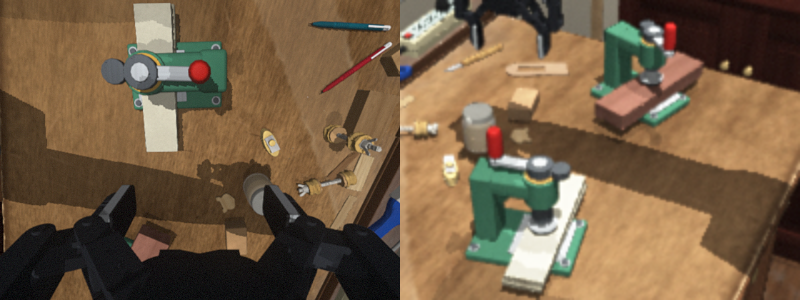

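The crank arm now lies over the column, with the handle at (200,70) in the left half. The pad is down on the board, the board hasn't visibly moved, the other press is untouched, and the gripper is clear. Handing in.

```bash
python3 -c "
from cell import manip
print(manip.job_done())"
```

```text
the job is handed in; nothing more can be done
None
```

The white-board press is wound to about half a turn past contact (crank arm over the column, within about 2° by my estimate) and let go; I saw no movement of the board or the other press, and the job was handed in at about 8.4 s, with no verdict returned.

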